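# Start the sole press on low pressure

### The job

Start the cobbler's sole press at its grey control box with closed fingers: first tip the black power rocker fully over by pressing its raised, white-marked side, then push the yellow low-pressure button down until it stays fully down, and last push the green clamp button fully down and keep it pressed: the program finishes while the fingers still hold the green button down. Do not press the blue or red button at any time, keep to that order, and leave the shoe, the heel, the tin on the box, the jar, the cup and the tools where they are; nothing is to be picked up.

Things in the scene. Friction and masses are not known exactly. Their poses are not given: they have to be found in the camera images.
- panel: grey control box lying on the bench, fixed, 220 mm (its x) by 320 mm (its y) by 60 mm high; its origin is the centre of its underside, so its top is 60 mm above the origin. The rocker sits at x -30, y +115 mm; the four buttons at x -50 or +50, y +15 or -85 mm. The yellow, blue, green and red buttons are spread over four places in two rows of two, 100 mm apart; which is where changes.
- rocker (a joint): tilt of the black power rocker, rad: 0 = off, its white-marked half raised; 0.36 = fully on, white-marked half lying level (end stop). It starts within 0.06 of off and stays where it is left. It takes about 1.5 N at its outer end, about 3 N at the middle of the half. The rocker is 80 mm long along the box's x and 38 mm wide, V-shaped, pivoting about the box's y at its middle.
- rocker_on (a point): point on the top of the rocker's white-marked half, the half towards the box's -x side (the robot), 28 mm from the pivot. About 84 mm above the bench when off; it goes down about 10 mm to 74 mm when fully on.
- yellow (a joint): how far the yellow button is down, m: 0 = up, 0.008 = fully down (end stop). It resists with a steady 3.5 N and stays where it is left (latching).
- yellow_top (a point): round yellow push button, cap 36 mm across, in a black round housing 52 mm across and 12 mm high on top of the box. This point is the centre of the cap's top, 24 mm above the box's top when the button is up and 16 mm when it is fully down.
- green (a joint): how far the green button is down, m: 0 = up, 0.008 = fully down (end stop). Spring: starts to move at 2 N, fully down at 6 N, comes up again when let go.
- green_top (a point): round green push button, cap 36 mm across, in a black round housing 52 mm across and 12 mm high on top of the box. This point is the centre of the cap's top, 24 mm above the box's top when the button is up and 16 mm when it is fully down.
- green_base: black housing of the green button together with the button in it; origin at the centre of its underside, on the box's top.
- blue (a joint): how far the blue high-pressure button is down, m: 0 = up, 0.008 = fully down; it stays where it is pushed. Not to be pressed.
- blue_top (a point): round blue push button, cap 36 mm across, in a black round housing 52 mm across and 12 mm high on top of the box. This point is the centre of the cap's top, 24 mm above the box's top when the button is up and 16 mm when it is fully down.
- red (a joint): how far the red stop button is down, m: 0 = up, 0.008 = fully down; sprung like the green one. Not to be pressed.
- red_top (a point): round red push button, cap 36 mm across, in a black round housing 52 mm across and 12 mm high on top of the box. This point is the centre of the cap's top, 24 mm above the box's top when the button is up and 16 mm when it is fully down.
- tack_tin: small tin with pale lid and blue label, 38 mm across, 42 mm high, loose, standing on the box at about x +80, y +120 mm from the box's origin; origin at the centre of its underside.
- heel: black rubber heel block 65 x 60 x 24 mm, loose on the bench just beyond the box's far (+x) side; origin at the centre of its underside.
- shoe: dark brown shoe about 240 mm long, 80 mm wide, 90 mm high, loose on the bench to the right of the box; origin at the middle of its underside.
- hammer: hammer lying loose on the bench to the left of the box; origin at the middle of its length, on its underside.
- glue_jar: yellow-labelled jar with red cap, 72 mm across, 90 mm high, loose, to the left of the box; origin at the centre of its underside.
- brush: brush lying loose on the bench to the right of the box; origin at the middle of its length, on its underside.
- nail_cup: red metal cup 70 mm across the rim, 70 mm high, loose, to the right of the box; origin at the centre of its underside.

How it is judged:
By the outcome, as a careful person would: the job done as asked, in the order asked, and still so for the second after the job is handed in, while the arm keeps its last pose, push and grip.
It also fails if it takes over 38 s, if anything falls off the work surface, if the arm or the gripper's body presses on something with over 40 N, if the wrist force passes 120 N, or if a joint passes its speed limit or range.

### The arm

A 6-joint arm with a two-finger parallel gripper is mounted at the origin on the work surface. World frame = base frame: x ahead of the robot, y to its left, z up, the work surface at z = 0. Lengths are in m, angles in degrees, forces in N, time in s.
With the tool pointing down it reaches from about 0.375 to 0.75 m from the base axis. Payload 9 kg.
Tool frame: the origin (TCP) lies midway between the tips of the shut fingers; the grasp point (between the pads) lies behind it (env.hold_point_z is the z of the grasp point in the tool frame, in m); z points along the fingers, y is the line along which they close (so a half turn about z gives the same grasp; the last joint's range is limited). The gripper opens to 85 mm and grips with 20 to 120 N. Pads are 22 mm wide; open, the fingers measure 114 mm over their backs; the gripper's body (76 mm by 85 mm) begins 54 mm behind the grasp point. The pads swing forward as they close: fully open they stand 13 mm farther back than shut.
Start: joints at [-85.697, 5.964, 5.575, 89.605, 0, 77.527], TCP at [0.173, -0.574, 0.199] pointing down, gripper open.
Joint ranges: [-171.21, 171.21], [-48.23, 106.86], [-62.78, 66.21], [-105.2, 120.99], [-86.42, 89.51], [-180, 180]. Speed limits (degrees/s): [127.2, 127.2, 147.25, 180, 180, 180].

### API

Orientations are given as a 3x3 rotation matrix whose columns are the frame's x, y, z axes.
In Python, from workcell import env gives the robot as it stands. The module is installed in compiled form; this text tells all that it offers.
- The arm moves only by the shell command python3 -m jog 'ROWS' [FORCE]. ROWS is JSON, a list of rows, each an object with "translation": the shift along the tool's x, y, z in units of 50 mm (1.0 is 50 mm), a list of three; "rot": the turn, a rotation vector about the tool's x, y, z in units of 10 degrees (1.0 is 10 degrees), a list of three; "jaw": the opening, from 0 (shut) to 1 (fully open). A call has 1 to 12 rows; each row shifts and turns the commanded pose from where the row before left it, along the tool's axes as they then stand; what a row does not reach is not made up. A row lasts 1/8 s, in which the tool goes at most 62.5 mm and 10.7 degrees, less where a joint would pass 70% of its speed; a pose out of reach is approached as far as the arm can. A call is refused whole if a number of a shift passes 1 or a number of a turn 1, either way. A call with a gripper value outside its range is refused whole. The fingers move at their own pace and stop on an object; FORCE is the grip in N (left out, the last holds). Time passes only in rows, so rows that do not move let the fingers close. It gives the time, the measured TCP pose, the force, the opening and the grip force at its end, in the units of the state.
- env.get_obs(): the state, without advancing time (a new reading comes with each control period).
- env.grab_frame(name): name is "scene" or "top" or "wrist"; returns a dict with "image" (480x640x3 uint8, red, green, blue), "range_z" (480x640 float32, m along the optical axis (not along the pixel's ray), 0 where there is no reading), "fov_y" (degrees; the focal length in pixels is half the picture's height over the tangent of half this angle, whatever the lens; pixels are square), "cx", "cy" (the principal point, pixels), "rvec" (rotation vector, rad) and "tvec" (3), from world to camera coordinates, as OpenCV has them. Camera axes: x right, y down, z forward; pixel columns grow to the right and rows downward; lengths in m; the calibration is good to about 2 mm. The wrist camera is an equidistant fisheye: a pixel r from the principal point sees the ray r / f radians off the axis. A picture is of the moment at which its call begins.
- env.hand_in(): hands the job in; it is judged then, once.
Trained networks look in a picture, given as the dict that the camera call returned (one of the last four; its "shot" number tells which), for a name from the list of things; names that differ only in an ending like _2 or _b are one class to them, and where a whole thing is asked for, a point or a joint stands for the part that bears it (a point fixed in the world has none). Each returns a list of dicts, best first, with "p" (0 to 1); they miss things now and then, are a little off and sometimes report something else, mostly with a low value. They report only what shows in the picture. A call takes as long as a camera call.
- env.cut_out(picture, name): "region" (480x640 bool, what is visible of it) and "centre" ([column, row] in pixels, amid what is visible of it).
The state is a dict: "clock": time; "joint_pos": joint angles; "qvel": joint speeds; "joint_efforts": joint torques, N m; "ee_pos": TCP position; "tcp_rot": TCP orientation; "force": force on the tool from outside, world axes, zero at the start; "ft_torque": the same for the moment, N m; "grip_width": finger opening in m; "grasp_force": force on a finger pad.
Only numpy, scipy, OpenCV 4.12 (cv2) and the standard library are available. Lean on these libraries where they do the work, as an engineer would, in place of code of your own. Each camera call takes 0.05 s, during which the arm holds its last target. There are 200 camera calls.

## Working session

There is one attempt and no reset: what is moved stays moved. The work goes in short steps, Python scripts to look and compute and a shell command to move; the robot and the scene stay as the last step left them, time stands still between calls to the robot, and variables do not carry over. Pictures are saved under pics/ and viewed, at most 10 in all, crops included, and the job is handed in when it is done.

```bash
mkdir -p pics; cat > h.py <<'E'
import numpy as np, cv2
from workcell import env
def pts(f, mask):
    v,u=np.nonzero(mask & (f["range_z"]>0)); z=f["range_z"][v,u]
    F=240/np.tan(np.radians(f["fov_y"]/2))
    p=np.c_[(u-f["cx"])/F*z,(v-f["cy"])/F*z,z]
    R=cv2.Rodrigues(np.array(f["rvec"],float))[0]
    return (p-np.array(f["tvec"]).ravel())@R
E
python3 - <<'E'
from h import *
for n in ["top","scene"]:
    f=env.grab_frame(n); cv2.imwrite(f"pics/{n}1.png",f["image"][:,:,::-1])
    for o in ["panel","rocker_on","yellow_top","green_top","blue_top","red_top","tack_tin"]:
        for d in env.cut_out(f,o)[:2]:
            p=pts(f,d["region"])
            if len(p): print(n,o,round(d["p"],2),np.round(d["centre"]),len(p),np.median(p,0).round(4),p.min(0).round(3),p.max(0).round(3))
o=env.get_obs();print(o["clock"],o["ee_pos"],o["tcp_rot"],o["force"])
E
```

```text
top panel 0.9 [303. 254.] 9237 [0.5296 0.0375 0.0596] [ 0.401 -0.141 -0.008] [0.685 0.215 0.091]
top panel 0.65 [339. 260.] 163 [ 0.501  -0.0549  0.0825] [ 0.485 -0.073  0.064] [ 0.519 -0.039  0.091]
top rocker_on 0.8 [262. 270.] 469 [0.4861 0.1444 0.0761] [0.448 0.12  0.057] [0.529 0.168 0.091]
top yellow_top 0.55 [300. 268.] 153 [0.4834 0.0435 0.0829] [0.468 0.026 0.074] [0.501 0.059 0.091]
top green_top 0.57 [340. 263.] 150 [ 0.5011 -0.0553  0.0826] [ 0.485 -0.073  0.072] [ 0.519 -0.039  0.091]
top green_top 0.41 [294. 234.] 141 [0.5805 0.0616 0.0828] [0.566 0.044 0.068] [0.597 0.077 0.095]
top blue_top 0.56 [334. 228.] 167 [ 0.5999 -0.0371  0.0828] [ 0.584 -0.053  0.066] [ 0.621 -0.02   0.091]
top blue_top 0.4 [261. 271.] 429 [0.4863 0.1447 0.0764] [0.448 0.121 0.06 ] [0.526 0.168 0.091]
top red_top 0.6 [294. 231.] 129 [0.5827 0.0598 0.0835] [0.568 0.047 0.074] [0.599 0.075 0.095]
top red_top 0.32 [126. 314.] 1335 [0.3803 0.5061 0.0218] [ 0.285  0.431 -0.01 ] [0.542 0.598 0.034]
top tack_tin 0.72 [250. 228.] 212 [0.5924 0.1743 0.0991] [0.576 0.156 0.059] [0.613 0.197 0.109]
top tack_tin 0.57 [319. 190.] 541 [ 0.7076 -0.0058  0.0229] [ 0.675 -0.035 -0.004] [0.743 0.027 0.034]
0.8 [ 0.17318099 -0.57450599  0.19915648] [[ 9.57430752e-01  2.88663048e-01 -1.21363416e-05]
 [ 2.88663043e-01 -9.57430744e-01 -1.34894307e-04]
 [-5.05587083e-05  1.25648644e-04 -9.99999991e-01]] [-0.1459468   0.05563023 -0.88708178]
```

View pics/top1.png

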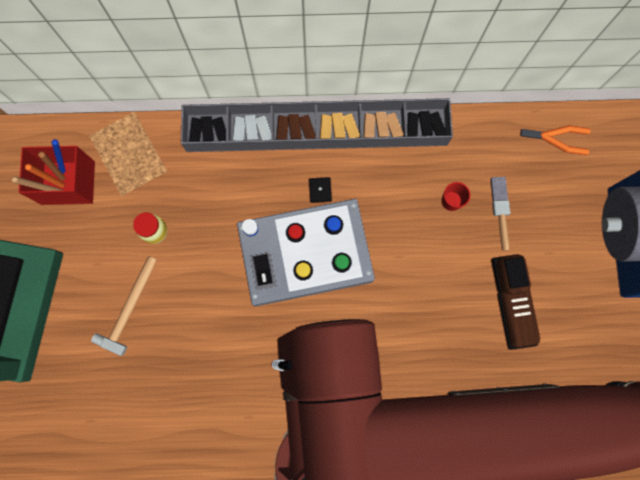

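View pics/scene1.png

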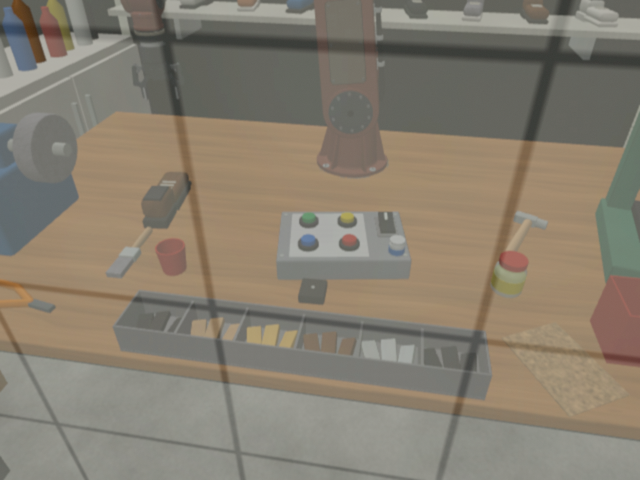

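The top view shows the rocker at (262,270), its white mark on the robot side at (263,277). Yellow is at (303,270), green at (342,262), red at (295,232) and blue at (333,224), matching the networks' top picks. From these four buttons, the panel yaw is about 10.1° and its origin about (0.536, 0.037). That puts rocker_on at (0.458, 0.140). I'll keep the tool yaw (16.8°) and travel at z 0.2.

```bash
python3 -m jog '[{"translation":[0.718,-0.46,0],"rot":[0,0,0],"jaw":0},{"translation":[0.718,-0.46,0],"rot":[0,0,0],"jaw":0},{"translation":[0.718,-0.46,0],"rot":[0,0,0],"jaw":0},{"translation":[0.718,-0.46,0],"rot":[0,0,0],"jaw":0},{"translation":[0.718,-0.46,0],"rot":[0,0,0],"jaw":0},{"translation":[0.718,-0.46,0],"rot":[0,0,0],"jaw":0},{"translation":[0.718,-0.46,0],"rot":[0,0,0],"jaw":0},{"translation":[0.718,-0.46,0],"rot":[0,0,0],"jaw":0},{"translation":[0.718,-0.46,0],"rot":[0,0,0],"jaw":0},{"translation":[0.718,-0.46,0],"rot":[0,0,0],"jaw":0}]' 40
python3 -m jog '[{"translation":[0.268,-0.824,0],"rot":[0,0,0],"jaw":0},{"translation":[0.268,-0.824,0],"rot":[0,0,0],"jaw":0},{"translation":[0.268,-0.824,0],"rot":[0,0,0],"jaw":0},{"translation":[0.268,-0.824,0],"rot":[0,0,0],"jaw":0},{"translation":[0.268,-0.824,0],"rot":[0,0,0],"jaw":0},{"translation":[0.268,-0.824,0],"rot":[0,0,0],"jaw":0},{"translation":[0.268,-0.824,0],"rot":[0,0,0],"jaw":0},{"translation":[0.268,-0.824,0],"rot":[0,0,0],"jaw":0},{"translation":[0.268,-0.824,0],"rot":[0,0,0],"jaw":0},{"translation":[0,0,0],"rot":[0,0,0],"jaw":0},{"translation":[0,0,0],"rot":[0,0,0],"jaw":0}]'
python3 - <<'E'
from h import *
print(env.get_obs()["joint_pos"])
f=env.grab_frame("wrist"); cv2.imwrite("pics/w1.png",f["image"][:,:,::-1])
# refine: robot-free panel buttons, via fisheye rays cut at known heights
R=cv2.Rodrigues(np.array(f["rvec"],float))[0];t=np.array(f["tvec"]).ravel();C=-R.T@t
F=240/np.tan(np.radians(f["fov_y"]/2))
for o,h in [("yellow_top",.084),("green_top",.084),("blue_top",.084),("red_top",.084),("rocker_on",.078)]:
    for d in env.cut_out(f,o)[:2]:
        u=np.array(d["centre"])-[f["cx"],f["cy"]];r=np.hypot(*u);th=r/F
        ray=R.T@np.r_[u/r*np.sin(th),np.cos(th)]
        print(o,round(d["p"],2),np.round(d["centre"]),(C+ray*(h-C[2])/ray[2]).round(4))
E
```

```text
clock: 2.05
ee_pos: [0.4514, -0.2495, 0.1993]
tcp_rot: [[0.957, 0.289, 0.0], [0.289, -0.957, -0.0], [0.0, 0.001, -1.0]]
force: [0.6, -0.3, -0.0]
grip_width: 0.0003
grasp_force: 0.0
clock: 3.42
ee_pos: [0.459, 0.1389, 0.1991]
tcp_rot: [[0.957, 0.289, 0.0], [0.289, -0.957, -0.0], [-0.0, 0.0, -1.0]]
force: [0.9, -0.1, -0.3]
grip_width: -0.0002
grasp_force: 0.0
[ 1.17948871e+00 -1.51750409e+01 -1.45369488e+01  9.06335583e+01
 -2.23781562e-02  1.64371501e+02]
yellow_top 0.9 [436. 225.] [0.4854 0.0456 0.084 ]
yellow_top 0.44 [528. 239.] [ 0.5007 -0.0467  0.084 ]
green_top 0.84 [531. 236.] [ 0.504  -0.0487  0.084 ]
green_top 0.18 [324. 183.] [0.4909 0.1454 0.084 ]
blue_top 0.59 [553. 131.] [ 0.6011 -0.0343  0.084 ]
rocker_on 0.88 [321. 183.] [0.4891 0.1473 0.078 ]
```

View pics/w1.png

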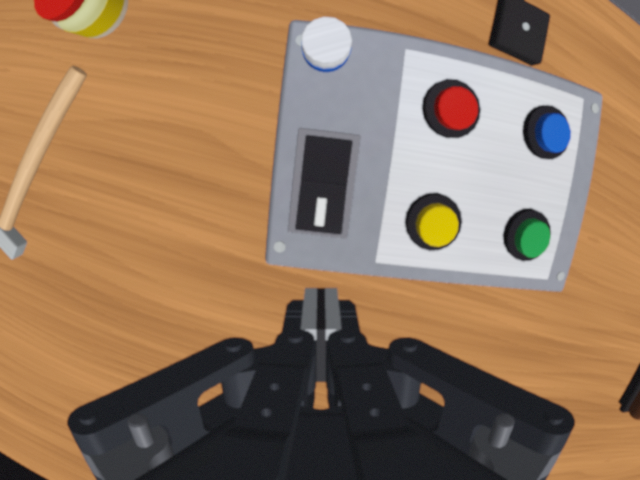

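The wrist view shows the closed fingers over the white-marked half. The rocker is at (325,185), yellow at (436,222), green at (530,236) and blue at (550,132). Wrist positions agree with the top view to 2–3 mm. Now the rocker press.

```bash
python3 -m jog '[{"translation":[0.02,-0.03,0.7],"rot":[0,0,0],"jaw":0},{"translation":[0,0,0.7],"rot":[0,0,0],"jaw":0},{"translation":[0,0,0.7],"rot":[0,0,0],"jaw":0},{"translation":[0,0,0.1],"rot":[0,0,0],"jaw":0},{"translation":[0,0,0.1],"rot":[0,0,0],"jaw":0},{"translation":[0,0,0],"rot":[0,0,0],"jaw":0}]'
python3 -m jog '[{"translation":[0,0,0.06],"rot":[0,0,0],"jaw":0},{"translation":[0,0,0.06],"rot":[0,0,0],"jaw":0},{"translation":[0,0,0.06],"rot":[0,0,0],"jaw":0},{"translation":[0,0,0],"rot":[0,0,0],"jaw":0}]'
```

```text
clock: 4.47
ee_pos: [0.4602, 0.1408, 0.0852]
tcp_rot: [[0.957, 0.289, 0.002], [0.289, -0.957, -0.0], [0.001, 0.0, -1.0]]
force: [0.8, -0.2, -0.0]
grip_width: 0.0002
grasp_force: 0.0
clock: 4.97
ee_pos: [0.4593, 0.1409, 0.0747]
tcp_rot: [[0.957, 0.289, -0.0], [0.289, -0.957, -0.0], [-0.0, -0.0, -1.0]]
force: [0.2, 0.1, -0.2]
grip_width: 0.0004
grasp_force: 0.0
```

```bash
python3 -m jog '[{"translation":[0,0,0.04],"rot":[0,0,0],"jaw":0},{"translation":[0,0,0.02],"rot":[0,0,0],"jaw":0},{"translation":[0,0,0],"rot":[0,0,0],"jaw":0}]'
```

```text
clock: 5.35
ee_pos: [0.4594, 0.1409, 0.072]
tcp_rot: [[0.957, 0.289, -0.0], [0.289, -0.957, -0.0], [-0.0, 0.0, -1.0]]
force: [0.3, -0.1, 0.6]
grip_width: 0.0001
grasp_force: 0.0
```

```bash
python3 -m jog '[{"translation":[0,0,0.04],"rot":[0,0,0],"jaw":0},{"translation":[0,0,0],"rot":[0,0,0],"jaw":0}]'
python3 - <<'E'
from h import *
f=env.grab_frame("scene");i=f["image"][190:290,260:430,::-1];a=cv2.resize(i,None,fx=4,fy=4,interpolation=2)
cv2.imwrite("pics/s2.png",a)
E
```

```text
clock: 5.6
ee_pos: [0.4594, 0.1409, 0.0699]
tcp_rot: [[0.957, 0.289, -0.0], [0.289, -0.957, -0.0], [-0.0, 0.0, -1.0]]
force: [-0.2, 0.3, 0.3]
grip_width: -0.0
grasp_force: 0.0
```

View pics/s2.png

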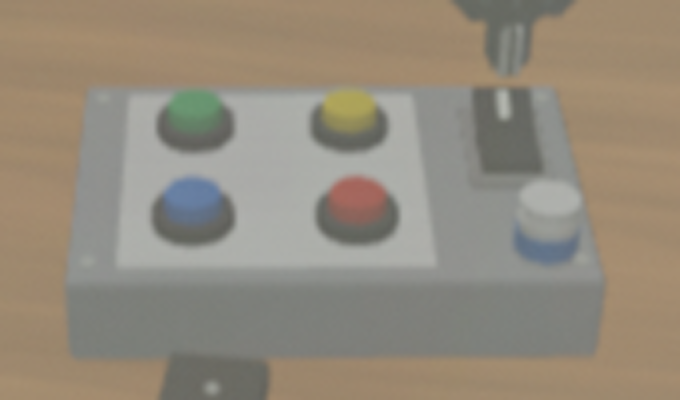

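The fingertip shows at (505,72) in the crop, just behind or above the rocker's near end at (500,90). There is no contact yet, so I'll compare projections.

```bash
python3 - <<'E'
from h import *
P={"tcp":env.get_obs()["ee_pos"],"yel":[.4845,.0445,.084],"grn":[.5025,-.052,.084],"red":[.5827,.06,.084],"blu":[.6,-.037,.084],"rock_on":[.4605,.141,.084],"boxcorner_nearL":None}
a=np.radians(10.1);Rz=np.array([[np.cos(a),-np.sin(a)],[np.sin(a),np.cos(a)]]);O=np.array([.5356,.0373])
P["boxcorner_nearL"]=np.r_[O+Rz@[-.11,.16],.06]; P["boxcorner_farL"]=np.r_[O+Rz@[.11,.16],.06]
for n in ["scene","top"]:
    f=env.grab_frame(n);F=240/np.tan(np.radians(f["fov_y"]/2));K=np.array([[F,0,f["cx"]],[0,F,f["cy"]],[0,0,1.]])
    print(n,(f["range_z"]>0).mean(),f["fov_y"],f["cx"],f["cy"],np.ravel(f["tvec"]))
    for k,v in P.items():
        q=cv2.projectPoints(np.array([v],float),np.array(f["rvec"],float),np.array(f["tvec"],float),K,None)[0].ravel()
        print(n,k,q.round(1),((q-[260,190])*4).round() if n=="scene" else "")
f=env.grab_frame("wrist");cv2.imwrite("pics/w2.png",f["image"][:,:,::-1])
E
```

```text
scene 0.9959635416666667 52.874390760136954 329.4421227215986 236.093302483476 [ 0.07863466 -0.26712256  1.69557647]
scene tcp [385.4 217.1] [502. 108.]
scene yel [347.9 214.3] [352.  97.]
scene grn [310.  214.5] [200.  98.]
scene red [349.2 236.4] [357. 186.]
scene blu [308.5 236.5] [194. 186.]
scene rock_on [385.8 212.8] [503.  91.]
scene boxcorner_nearL [399.2 209.5] [557.  78.]
scene boxcorner_farL [412.1 259.1] [608. 276.]
top 0.995849609375 43.15107623306535 313.7931623096327 233.42239562367294 [0.02575723 0.58063488 1.51231553]
top tcp [263.8 280.9] 
top yel [301.6 269.4] 
top grn [339.8 261.4] 
top red [294.7 231.2] 
top blu [332.7 223.6] 
top rock_on [263.2 279.8] 
top boxcorner_nearL [250.5 305.5] 
top boxcorner_farL [235.3 221.8]
```

View pics/w2.png

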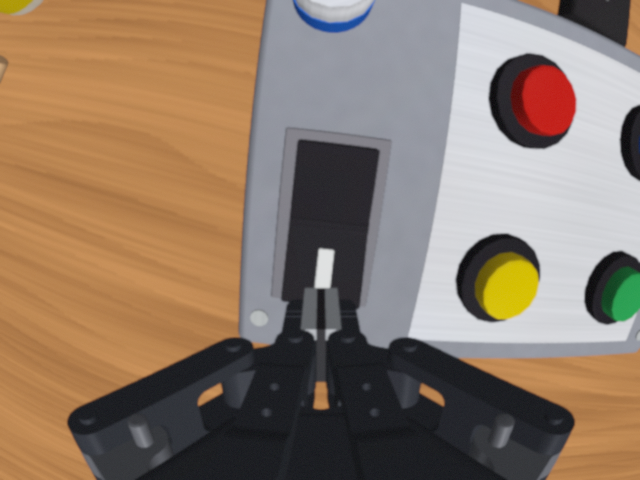

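The crop shows the tip about 36 px above its projected place, so I'll measure the real fingertip from depth.

```bash
python3 - <<'E'
from h import *
print(env.get_obs()["ee_pos"], env.hold_point_z)
f=env.grab_frame("scene");H,W=f["range_z"].shape
def at(r0,r1,c0,c1):
    m=np.zeros((H,W),bool);m[r0:r1,c0:c1]=1;return pts(f,m)
for r in range(192,236,2): print(r,at(r,r+1,385,389).mean(0).round(3))
print("yel",at(213,215,346,349).mean(0).round(3),"red",at(235,237,348,350).mean(0).round(3))
g=env.grab_frame("top")
f=g
for r in range(264,292,2): print(r,at(r,r+1,262,265).mean(0).round(3))
w=env.grab_frame("wrist");print([ (r,round(float(w["range_z"][r,323]),3)) for r in range(180,330,10)])
E
```

```text
[0.45950858 0.14087921 0.07009944] -0.0187
192 [1.285 0.151 0.615]
194 [1.284 0.151 0.613]
196 [1.284 0.152 0.612]
198 [1.284 0.152 0.61 ]
200 [1.284 0.152 0.609]
202 [1.284 0.152 0.608]
204 [1.285 0.152 0.607]
206 [1.284 0.152 0.605]
208 [1.284 0.152 0.604]
210 [1.285 0.152 0.603]
212 [1.284 0.152 0.601]
214 [1.284 0.153 0.599]
216 [1.284 0.153 0.598]
218 [1.284 0.153 0.597]
220 [1.284 0.153 0.595]
222 [1.285 0.153 0.594]
224 [1.285 0.153 0.593]
226 [1.285 0.153 0.591]
228 [1.284 0.153 0.589]
230 [1.284 0.153 0.588]
232 [1.285 0.154 0.586]
234 [1.285 0.154 0.585]
yel [1.284 0.128 0.597] red [1.284 0.13  0.581]
264 [0.426 0.098 0.598]
266 [0.422 0.098 0.599]
268 [0.419 0.098 0.599]
270 [0.416 0.098 0.598]
272 [0.412 0.098 0.599]
274 [0.409 0.098 0.597]
276 [0.406 0.098 0.599]
278 [0.403 0.098 0.598]
280 [0.4   0.098 0.596]
282 [0.396 0.098 0.598]
284 [0.393 0.099 0.593]
286 [0.39  0.099 0.592]
288 [0.387 0.099 0.593]
290 [0.384 0.099 0.59 ]
[(180, 0.169), (190, 0.171), (200, 0.172), (210, 0.174), (220, 0.176), (230, 0.176), (240, 0.175), (250, 0.176), (260, 0.176), (270, 0.175), (280, 0.174), (290, 0.148), (300, 0.139), (310, 0.132), (320, 0.125)]
```

```bash
python3 - <<'E'
from h import *
f=env.grab_frame("wrist")
R=cv2.Rodrigues(np.array(f["rvec"],float))[0];t=np.array(f["tvec"]).ravel();C=-R.T@t
F=240/np.tan(np.radians(f["fov_y"]/2)); print("cam",C.round(4),f["fov_y"],R[2].round(3))
def W(c,r):
    u=np.array([c-f["cx"],r-f["cy"]]);n=np.hypot(*u)+1e-9;th=n/F;z=f["range_z"][r,c]
    return (R.T@np.r_[u/n*np.tan(th)*z,z]+C).round(4)
for c,r in [(325,175),(325,215),(325,240),(325,260),(325,275),(325,282),(325,286),(335,288),(335,291),(335,294),(310,292),(335,300),(335,310),(505,285),(625,293),(545,100),(260,318),(420,200),(260,200),(100,200)]: print(c,r,W(c,r))
E
```

```text
cam [0.5293 0.1616 0.246 ] 65.70646984690485 [-0.274 -0.083 -0.958]
325 175 [0.5109 0.1537 0.0757]
325 215 [0.4929 0.1483 0.0764]
325 240 [0.4815 0.1448 0.0772]
325 260 [0.4733 0.1424 0.0815]
325 275 [0.4671 0.1405 0.0842]
325 282 [0.4637 0.1395 0.0842]
325 286 [0.4619 0.139  0.0847]
335 288 [0.4718 0.138  0.1076]
335 291 [0.4716 0.138  0.1102]
335 294 [0.4721 0.1384 0.1143]
310 292 [0.4693 0.1478 0.1125]
335 300 [0.472  0.1385 0.1195]
335 310 [0.4717 0.1387 0.1274]
505 285 [0.4871 0.0488 0.0843]
625 293 [ 0.505  -0.0466  0.0853]
545 100 [0.5819 0.0639 0.0845]
260 318 [0.4233 0.165  0.0633]
420 200 [0.5117 0.1023 0.0607]
260 200 [0.488  0.181  0.0621]
100 200 [0.4411 0.3094 0.001 ]
```

Panel heights from the wrist camera match the spec (0.061 and 0.084), so the camera pose is sound. The finger's real end is about 0.106, roughly 33 mm above the reported TCP, and the rocker is still off. I'll go down guided by force.

```bash
python3 -m jog '[{"translation":[0,0,0.16],"rot":[0,0,0],"jaw":0},{"translation":[0,0,0.16],"rot":[0,0,0],"jaw":0},{"translation":[0,0,0],"rot":[0,0,0],"jaw":0}]'
python3 -m jog '[{"translation":[0,0,0.08],"rot":[0,0,0],"jaw":0},{"translation":[0,0,0],"rot":[0,0,0],"jaw":0}]'
python3 -m jog '[{"translation":[0,0,0.08],"rot":[0,0,0],"jaw":0},{"translation":[0,0,0],"rot":[0,0,0],"jaw":0}]'
```

```text
clock: 6.38
ee_pos: [0.4588, 0.1408, 0.053]
tcp_rot: [[0.957, 0.289, -0.002], [0.289, -0.957, -0.0], [-0.002, -0.0, -1.0]]
force: [-0.2, 0.2, -0.8]
grip_width: -0.0001
grasp_force: 0.0
clock: 6.62
ee_pos: [0.4595, 0.1409, 0.0499]
tcp_rot: [[0.957, 0.289, -0.0], [0.289, -0.957, -0.0], [-0.0, 0.0, -1.0]]
force: [0.0, -0.1, -0.4]
grip_width: 0.0
grasp_force: 0.0
clock: 6.88
ee_pos: [0.4595, 0.1409, 0.0458]
tcp_rot: [[0.957, 0.289, -0.0], [0.289, -0.957, -0.0], [-0.0, 0.0, -1.0]]
force: [0.2, -0.4, 0.2]
grip_width: 0.0001
grasp_force: 0.0
```

```bash
python3 -m jog '[{"translation":[0,0,0.06],"rot":[0,0,0],"jaw":0},{"translation":[0,0,0],"rot":[0,0,0],"jaw":0}]'
python3 -m jog '[{"translation":[0,0,0.06],"rot":[0,0,0],"jaw":0},{"translation":[0,0,0],"rot":[0,0,0],"jaw":0}]'
python3 - <<'E'
from h import *
f=env.grab_frame("wrist")
R=cv2.Rodrigues(np.array(f["rvec"],float))[0];t=np.array(f["tvec"]).ravel();C=-R.T@t
F=240/np.tan(np.radians(f["fov_y"]/2))
def W(c,r):
    u=np.array([c-f["cx"],r-f["cy"]]);n=np.hypot(*u)+1e-9;th=n/F;z=f["range_z"][r,c]
    return (R.T@np.r_[u/n*np.tan(th)*z,z]+C).round(4)
for r in range(130,300,10): print(r,W(328,r))
E
```

```text
clock: 7.12
ee_pos: [0.4594, 0.1409, 0.0427]
tcp_rot: [[0.957, 0.289, -0.0], [0.289, -0.957, -0.0], [-0.0, -0.0, -1.0]]
force: [-0.9, -0.2, -0.1]
grip_width: 0.0001
grasp_force: 0.0
clock: 7.38
ee_pos: [0.4597, 0.1409, 0.0417]
tcp_rot: [[0.957, 0.289, 0.001], [0.289, -0.957, -0.0], [0.001, 0.0, -1.0]]
force: [-8.6, -0.4, 17.0]
grip_width: 0.0001
grasp_force: 8.7
130 [0.5311 0.1587 0.0611]
140 [0.5271 0.1576 0.0652]
150 [0.5232 0.1564 0.0646]
160 [0.5207 0.1561 0.0874]
170 [0.5174 0.1551 0.0876]
180 [0.5139 0.1541 0.0871]
190 [0.5101 0.1528 0.0844]
200 [0.5062 0.1516 0.0821]
210 [0.5025 0.1504 0.0817]
220 [0.4984 0.1492 0.0801]
230 [0.4941 0.1478 0.0778]
240 [0.4899 0.1465 0.0768]
250 [0.4858 0.1452 0.0763]
260 [0.4814 0.1438 0.0753]
270 [0.4774 0.1426 0.0759]
280 [0.4733 0.1413 0.0761]
290 [0.4708 0.1407 0.0805]
```

The far half of the rocker now stands up at 0.0875, the near half is level at 0.0755, and force rose to 17 N at the stop, so the rocker is fully on. The tip offset is about 32 mm. I'll lift, move to yellow and come down just above it.

```bash
python3 -m jog '[{"translation":[0,0,-0.6],"rot":[0,0,0],"jaw":0},{"translation":[0,0,-0.6],"rot":[0,0,0],"jaw":0},{"translation":[-0.035,0.66,0],"rot":[0,0,0],"jaw":0},{"translation":[-0.035,0.66,0],"rot":[0,0,0],"jaw":0},{"translation":[0,0.66,0],"rot":[0,0,0],"jaw":0},{"translation":[0,0,0.3],"rot":[0,0,0],"jaw":0},{"translation":[0,0,0.3],"rot":[0,0,0],"jaw":0},{"translation":[0,0,0.3],"rot":[0,0,0],"jaw":0},{"translation":[0,0,0],"rot":[0,0,0],"jaw":0}]'
python3 - <<'E'
from h import *
f=env.grab_frame("wrist");cv2.imwrite("pics/w3.png",f["image"][:,:,::-1])
E
```

```text
clock: 8.55
ee_pos: [0.4834, 0.0459, 0.0534]
tcp_rot: [[0.957, 0.29, -0.003], [0.29, -0.957, 0.0], [-0.002, -0.001, -1.0]]
force: [-0.1, -0.2, 0.8]
grip_width: -0.0004
grasp_force: 0.0
```

View pics/w3.png

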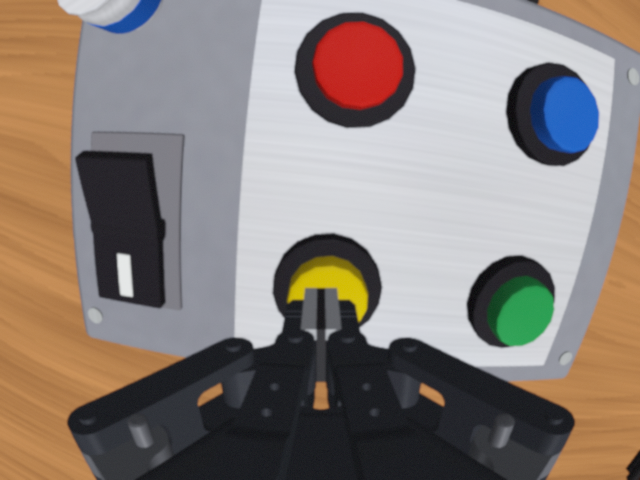

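The rocker at (125,230) is tipped with its far half raised, and the fingertips at (322,292) are over the yellow cap (328,290). Pressing yellow.

```bash
python3 -m jog '[{"translation":[0,0,0.05],"rot":[0,0,0],"jaw":0},{"translation":[0,0,0.05],"rot":[0,0,0],"jaw":0},{"translation":[0,0,0.05],"rot":[0,0,0],"jaw":0},{"translation":[0,0,0],"rot":[0,0,0],"jaw":0}]'
python3 -m jog '[{"translation":[0,0,0.06],"rot":[0,0,0],"jaw":0},{"translation":[0,0,0],"rot":[0,0,0],"jaw":0}]'
```

```text
clock: 9.1
ee_pos: [0.485, 0.0451, 0.0477]
tcp_rot: [[0.957, 0.289, 0.001], [0.289, -0.957, -0.0], [0.001, 0.0, -1.0]]
force: [1.0, -0.1, 1.2]
grip_width: 0.0001
grasp_force: 0.7
clock: 9.35
ee_pos: [0.4847, 0.045, 0.0444]
tcp_rot: [[0.957, 0.289, 0.0], [0.289, -0.957, -0.0], [-0.0, 0.0, -1.0]]
force: [0.5, 0.7, 1.5]
grip_width: 0.0003
grasp_force: 0.6
```

```bash
python3 -m jog '[{"translation":[0,0,0.05],"rot":[0,0,0],"jaw":0},{"translation":[0,0,0],"rot":[0,0,0],"jaw":0}]'
python3 -m jog '[{"translation":[0,0,0.04],"rot":[0,0,0],"jaw":0},{"translation":[0,0,0],"rot":[0,0,0],"jaw":0}]'
```

```text
clock: 9.6
ee_pos: [0.4849, 0.0449, 0.0435]
tcp_rot: [[0.957, 0.289, 0.001], [0.289, -0.957, -0.001], [0.0, 0.001, -1.0]]
force: [-4.8, 1.0, 16.5]
grip_width: -0.0001
grasp_force: 8.1
clock: 9.85
ee_pos: [0.4851, 0.0449, 0.0432]
tcp_rot: [[0.957, 0.289, 0.001], [0.289, -0.957, -0.001], [0.001, 0.001, -1.0]]
force: [-12.5, 1.2, 31.9]
grip_width: -0.0002
grasp_force: 15.8
```

Yellow hit its end stop (32 N). Lift, check that it latched, and move over green.

```bash
python3 -m jog '[{"translation":[0,0,-0.5],"rot":[0,0,0],"jaw":0},{"translation":[0,0,-0.5],"rot":[0,0,0],"jaw":0},{"translation":[-0.08,0.66,0],"rot":[0,0,0],"jaw":0},{"translation":[-0.08,0.66,0],"rot":[0,0,0],"jaw":0},{"translation":[-0.07,0.66,0],"rot":[0,0,0],"jaw":0},{"translation":[0,0,0.3],"rot":[0,0,0],"jaw":0},{"translation":[0,0,0.3],"rot":[0,0,0],"jaw":0},{"translation":[0,0,0.1],"rot":[0,0,0],"jaw":0},{"translation":[0,0,0],"rot":[0,0,0],"jaw":0}]'
python3 - <<'E'
from h import *
f=env.grab_frame("wrist");cv2.imwrite("pics/w4.png",f["image"][:,:,::-1])
R=cv2.Rodrigues(np.array(f["rvec"],float))[0];t=np.array(f["tvec"]).ravel();C=-R.T@t
F=240/np.tan(np.radians(f["fov_y"]/2))
for o in ["yellow_top","blue_top","red_top","green_top"]:
    d=env.cut_out(f,o)
    if not d: continue
    d=d[0];v,u=np.nonzero(cv2.erode(d["region"].astype(np.uint8),np.ones((7,7))));z=f["range_z"][v,u]
    a=np.c_[u-f["cx"],v-f["cy"]];n=np.hypot(*a.T)
    w=np.c_[a*(np.tan(n/F)/n*z)[:,None],z]@R+C
    print(o,round(d["p"],2),np.round(d["centre"]),np.median(w,0).round(4))
E
```

```text
clock: 10.98
ee_pos: [0.5017, -0.0522, 0.0545]
tcp_rot: [[0.957, 0.29, -0.001], [0.29, -0.957, 0.0], [-0.001, -0.001, -1.0]]
force: [-0.8, 0.5, 1.1]
grip_width: 0.0002
grasp_force: 0.0
yellow_top 0.8 [128. 268.] [0.4878 0.0413 0.077 ]
blue_top 0.9 [359.  66.] [ 0.6003 -0.0375  0.085 ]
red_top 0.82 [129.  56.] [0.5833 0.0562 0.0848]
```

View pics/w4.png

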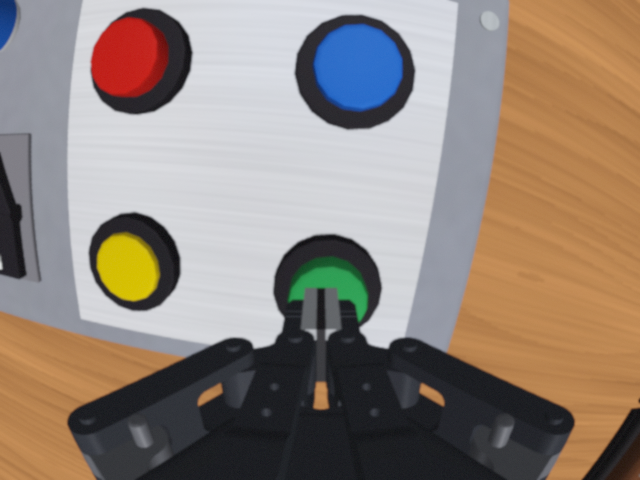

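Yellow at (128,268) is 8 mm lower (0.077) and latched. Blue and red are still up at 0.085, and the tips are over the green cap (328,290). Pressing green and holding it.

```bash
python3 -m jog '[{"translation":[0,0,0.06],"rot":[0,0,0],"jaw":0},{"translation":[0,0,0.06],"rot":[0,0,0],"jaw":0},{"translation":[0,0,0.06],"rot":[0,0,0],"jaw":0},{"translation":[0,0,0],"rot":[0,0,0],"jaw":0}]'
python3 -m jog '[{"translation":[0,0,0.06],"rot":[0,0,0],"jaw":0},{"translation":[0,0,0],"rot":[0,0,0],"jaw":0}]'
```

```text
clock: 11.72
ee_pos: [0.5026, -0.0531, 0.0463]
tcp_rot: [[0.957, 0.289, 0.001], [0.289, -0.957, -0.0], [0.001, 0.0, -1.0]]
force: [1.3, -0.2, 4.8]
grip_width: -0.0002
grasp_force: 2.3
clock: 11.98
ee_pos: [0.5026, -0.0531, 0.0438]
tcp_rot: [[0.957, 0.289, 0.001], [0.289, -0.957, -0.0], [0.001, 0.001, -1.0]]
force: [-0.4, 0.9, 8.2]
grip_width: 0.0
grasp_force: 4.0
```

```bash
python3 -m jog '[{"translation":[0,0,0.04],"rot":[0,0,0],"jaw":0},{"translation":[0,0,0],"rot":[0,0,0],"jaw":0},{"translation":[0,0,0],"rot":[0,0,0],"jaw":0}]'
```

```text
clock: 12.35
ee_pos: [0.5028, -0.0532, 0.0436]
tcp_rot: [[0.957, 0.289, 0.001], [0.289, -0.957, -0.001], [0.001, 0.001, -1.0]]
force: [-8.1, 2.6, 23.2]
grip_width: -0.0001
grasp_force: 11.8
```

Green is on its end stop with 23 N steady, so I'm handing in.

```bash
python3 -c "
from workcell import env
print(env.get_obs()['force']); print(env.hand_in())"
```

```text
[-8.06857695  2.55466138 23.16442836]
the job is handed in; nothing more can be done
None
```

I tipped the rocker fully on, latched the yellow button fully down, and handed in with the closed fingers holding the green button on its end stop at about 23 N; blue and red were still up just before green was pressed.

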